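# Wedge the overhanging end of the torso's slab

## Robot

A 6-joint arm with a two-finger parallel gripper is mounted at the origin on the work surface. World frame = base frame: x ahead of the robot, y to its left, z up, the work surface at z = 0. Lengths are in mm, angles in rad, forces in N, time in s.
With the tool pointing down it reaches from about 350 to 775 mm from the base axis. Payload 7.3 kg.
Tool frame: the origin (TCP) lies midway between the tips of the shut fingers; the grasp point (between the pads) lies 19 mm behind it; z points along the fingers, y is the line along which they close (so a half turn about z gives the same grasp; the last joint's range is limited). The gripper opens to 92 mm and grips with 3 to 60 N. Pads are 19 mm wide; open, the fingers measure 130 mm over their backs; the gripper's body (75 mm by 190 mm) begins 47 mm behind the grasp point.
Start: joints at [1.067, 0.342, 1.524, -0, 1.275, -0.146], TCP at [183.849, 491.777, 226.741] pointing down, gripper open.
Joint ranges: [-2.53, 2.53], [-0.77, 2.02], [0.04, 2.7], [-1, 4.14], [0.28, 2.66], [-3.11, 3.11]. Speed limits (rad/s): [2.57, 2.57, 3.14, 3.14, 3.14, 3.14].

## Interface

Orientations are given as [roll, pitch, yaw] about the fixed x, y, z axes, in that order (R = Rz(yaw) Ry(pitch) Rx(roll)).
In Python, from plant import bot gives the robot as it stands.
- The arm moves only by the tool servo_tool, never from a script. Its argument "deltas" is a list of rows, each a list of 2 entries, a list of its own where there are three numbers: the shift along the tool's x, y, z in m, then the turn, a rotation vector about the tool's x, y, z in degrees. A call has 1 to 20 rows; each row shifts and turns the commanded pose from where the row before left it, along the tool's axes as they then stand; what a row does not reach is not made up. A row lasts 1/8 s, in which the tool goes at most 62.5 mm and 10.7 degrees, less where a joint would pass 70% of its speed; a pose out of reach is approached as far as the arm can. A call with a gripper value outside its range is refused whole. "fingers" is the opening, from 0 (shut) to 1 (fully open), set as the call begins (left out, the last holds). The fingers move at their own pace and stop on an object; the grip force is fixed at half the most. Time passes only in rows, so rows that do not move let the fingers close. It gives the time, the measured TCP pose, the force, the opening and the grip force at its end, in the units of the state.
- bot.get_obs(): the state, without advancing time (a new reading comes with each control period).
- bot.capture(name): name is "side" or "top"; returns the picture (384x512x3 uint8, red, green, blue); there is no depth.
- bot.camera_model(name): a dict with "mtx" (3x3 intrinsics, pixels), "xyz" and "rotation" of the camera in the world. Camera axes: x right, y down, z forward; pixel columns grow to the right and rows downward; lengths in mm; the calibration is good to about 2 mm. A picture is of the moment at which its call begins. camera_model takes no time and is no camera call.
- bot.close_job(): hands the job in; it is judged then, once.
The state is a dict: "time": time; "joint_positions": joint angles; "dq": joint speeds; "tau": joint torques, N m; "tool_pos": TCP position; "tcp_rot": TCP orientation; "contact_force": force on the tool from outside, world axes, zero at the start; "moment": the same for the moment, N m; "grip_width": finger opening in mm; "finger_force": force on a finger pad.
Only numpy, scipy, OpenCV 4.12 (cv2) and the standard library are available. Lean on these libraries where they do the work, as an engineer would, in place of code of your own. Each camera call takes 0.05 s, during which the arm holds its last target. There are 200 camera calls.

## Task

The plaster torso's stone slab hangs free at its neck end. Slide the beech wedge, thin end first and flat on the bench, under the middle of that end and straight in, until you feel it bind against the slab, then let go and leave it tight. Push it home gently, do not knock the slab or the torso with the hand, and leave the other things where they lie.

Things in the scene. Friction and masses are not known exactly. Their poses are not given: they have to be found in the camera images.
- slab: Grey stone slab, 230 wide, 300 long, 65 mm thick, on two wooden bearers, a white plaster torso lying on it (its top up to 225 mm above the bench). Too heavy to move. Origin: middle of its overhanging (neck) end, at bench level within 3 mm. Axis y is level and points out of that end, away from the slab; x along the end's edge, z up. The slab spans y -300 to 0 and x -115 to 115 mm.
- lip (a point): Middle of the lower edge of the slab's overhanging end, where it meets the wedge; axes as the slab's. Under it is an open slot, 230 mm wide and 130 mm deep (the front bearer ends it), 18.5 to 24.5 mm high: it differs each time.
- neck (a point): Underside of the tip of the torso's neck stump (64 mm thick), 85 mm out from the slab's end over the slot's middle, 131 mm above the bench within 4 mm. A hand held upright over the wedge would meet the neck: lean the hand back from the slab by 35 to 45 degrees from vertical.
- wedge: Loose beech wedge, 42 wide (x), 170 mm long (y), about 110 g, flat on the bench at first. Origin: middle of its flat underside. The top slopes evenly (1 in 5) from 5 mm high at the thin end (y -85 mm) to 39 mm at the thick end (y +85 mm). It stays where it is pushed: it jams by friction. When tight, its thin end is 67 to 98 mm inside the slot.
- slope (a point): Middle of the wedge's sloping top face, 22 mm above its underside. z is square to that face, y runs up the slope to the thick end. When tight, the lip lies on this face. Sliding on the bench drags with up to about 5 N; when it binds the push rises sharply, and 8 to 20 N along the bench makes it tight and keeps it so.
- offcut: Bystander: loose flat beech offcut, 42 x 110 x 24 mm, of even thickness, lying flat near the wedge. Origin under its middle.
- mallet: Bystander: wooden mallet lying on the bench, head 76 mm thick and 100 mm long (y -50 to 50 mm), handle on to y +218 mm. Origin under the middle of the head.
- spatula: Bystander: plaster spatula with wooden handle, 200 mm long, lying flat. Origin under its middle, x along it.
- brush: Bystander: brush, 190 mm long, lying flat. Origin under its middle, x along it.
- tin: Bystander: steel tin, 60 mm thick, 75 mm high. Origin under its middle.
Things that resemble listed ones, but are neither listed nor needed, are in the scene too. What is shaped like the wedge but turquoise is not meant.

How it is judged:
By the outcome, as a careful person would: the job done as asked, in the order asked, and still so for the second after the job is handed in, with the robot touching nothing.
It also fails if it takes over 42 s, if anything falls off the work surface, if the arm or the gripper's body presses on something with over 40 N, if the wrist force passes 120 N, or if a joint passes its speed limit or range.

## Working session

There is one attempt and no reset: what is moved stays moved. The work goes in short steps, Python scripts to look and compute and a tool call to move; the robot and the scene stay as the last step left them, time stands still between calls to the robot, and variables do not carry over. Pictures are saved under pics/ and viewed, at most 10 in all, crops included, and the job is handed in when it is done.

Besides the shell and the picture viewer there is one more tool, called after "Call:" as name([rows], argument=value, ...), one row to a line, values as JSON. servo_tool: Moves the arm, as the interface text tells. Its arguments: {"type":"object","properties":{"deltas":{"type":"array"},"fingers":{"type":"number"}},"required":["deltas"]}

```bash
mkdir -p pics; python3 - <<'E'
from plant import bot
import cv2
for n in("top","side"):
    im=bot.capture(n)[:,:,::-1]; cv2.imwrite(f"pics/{n}0.png",cv2.resize(im,(800,600),interpolation=cv2.INTER_CUBIC)); cv2.imwrite(f"{n}_raw.png",im)
    m=bot.camera_model(n); print(n,m)
print(bot.get_obs())
E
```

```text
top {'mtx': array([[454.47919552,   0.        , 248.62197957],
       [  0.        , 454.47919552, 189.86220782],
       [  0.        ,   0.        ,   1.        ]]), 'xyz': array([ 456.08168276, -104.92931146, 1424.44479415]), 'rotation': array([-3.07499150e+00,  2.91676073e-03, -1.59044565e+00])}
side {'mtx': array([[417.5476225 ,   0.        , 249.43562904],
       [  0.        , 417.5476225 , 198.30578448],
       [  0.        ,   0.        ,   1.        ]]), 'xyz': array([1632.42848235,   -8.75395085,  989.24192059]), 'rotation': array([-2.25177929, -0.01247854,  1.67001961])}
{'time': 0.1, 'joint_positions': array([ 1.06699323e+00,  3.42660980e-01,  1.52487694e+00,  1.96425833e-05,
        1.27536947e+00, -1.46011283e-01]), 'dq': array([-0.00150647, -0.00091026, -0.00484769, -0.00044573, -0.00102633,
        0.00019266]), 'tau': array([ 1.26410134e-03, -4.32006276e+01, -2.44695675e+01,  7.19246780e-02,
        5.27190662e-02, -9.01962426e-05]), 'tool_pos': array([183.67554194, 491.46691708, 226.12587808]), 'tcp_rot': array([-3.14029464e+00, -2.09869146e-04,  2.78379497e+00]), 'contact_force': array([ 0.15028331,  0.06972283, -0.185593  ]), 'moment': array([-0.0319552 ,  0.02712594,  0.0419932 ]), 'finger_force': 0.0, 'grip_width': 91.86227654526216}
```

View pics/top0.png

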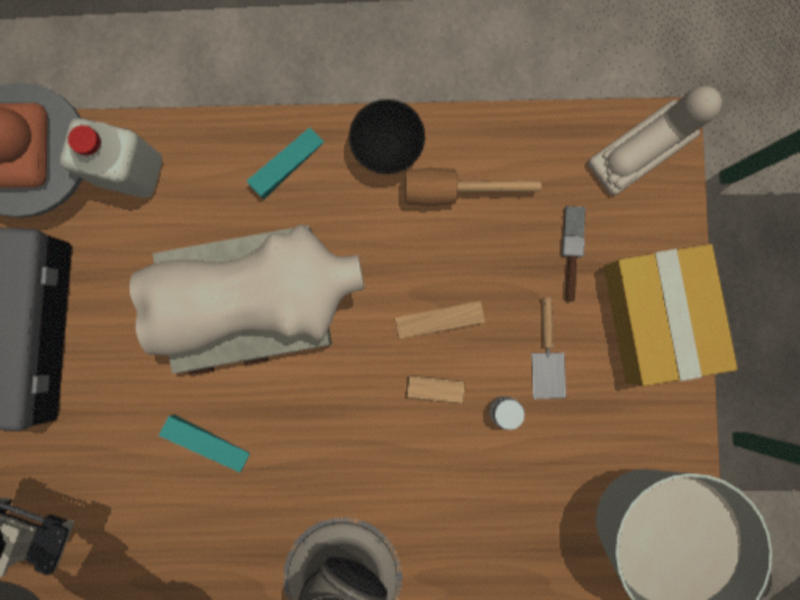

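View pics/side0.png

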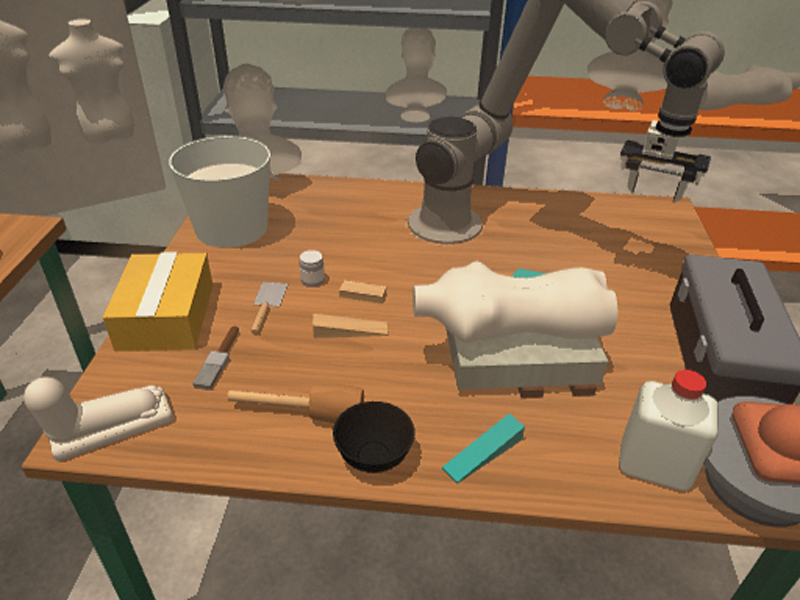

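The beech candidates are the long tapering piece at top (440,320) / side (350,325) and the short even piece at top (436,390) / side (362,290). The longer one should be the wedge because it is 170 mm long and tapers. The two turquoise pieces are decoys. I'll confirm in an enlarged crop.

```bash
python3 - <<'E'
import cv2,numpy as np
t=cv2.imread("top_raw.png");s=cv2.imread("side_raw.png")
# top: cols 80..330, rows 130..268 ; x5 in two pieces
a=cv2.resize(t[140:270,175:325],None,fx=5,fy=4.6,interpolation=cv2.INTER_CUBIC)
a=cv2.resize(t[140:260,175:335],None,fx=5,fy=5,interpolation=cv2.INTER_CUBIC); cv2.imwrite("pics/tc.png",a)
b=cv2.resize(s[165:265,190:350],None,fx=5,fy=5,interpolation=cv2.INTER_CUBIC); cv2.imwrite("pics/sc.png",b)
# slab crop
c=cv2.resize(t[135:255,75:235],None,fx=5,fy=5,interpolation=cv2.INTER_CUBIC); cv2.imwrite("pics/tc2.png",c)
E
```

```text
(no output)
```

View pics/tc.png

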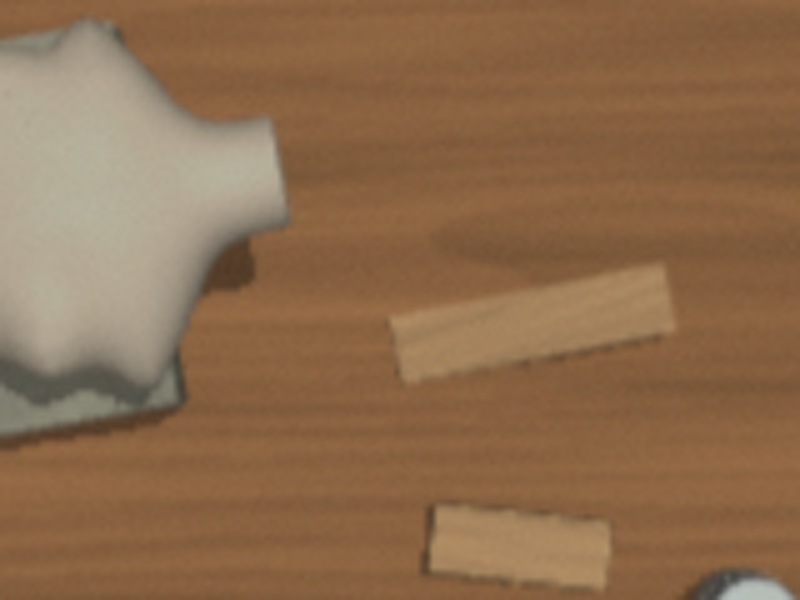

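View pics/sc.png

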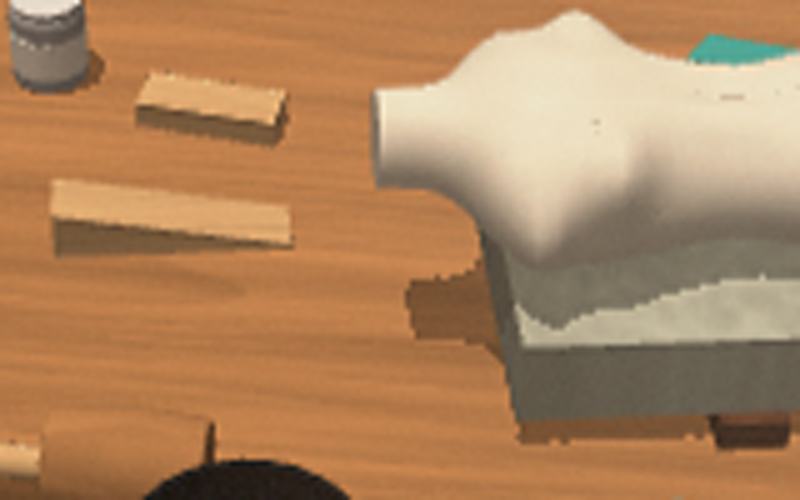

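View pics/tc2.png

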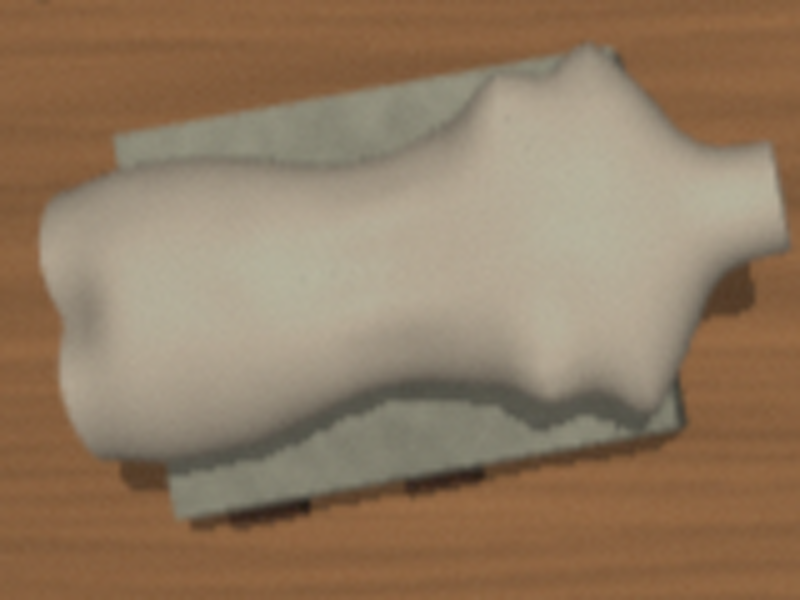

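The crop confirms it. The long piece tapers: its thick end is at the left in side crop (54,218–256) and its thin end at (292,240) faces the slab. The other beech piece has even thickness, so it is the offcut. Next I fit both poses.

```bash
cat > h.py <<'E'
import numpy as np,cv2
from scipy.spatial.transform import Rotation as Ro
from scipy.optimize import least_squares
from plant import bot
def proj(n,P):
    m=bot.camera_model(n);R=Ro.from_euler('xyz',m['rotation']).as_matrix()
    c=(np.atleast_2d(P)-m['xyz'])@R; p=c@m['mtx'].T; return p[:,:2]/p[:,2:]
def un(q,o): return (np.array(q,float)+.5)/5-.5+np.array(o)
def T(p,L): # yaw frame
    c,s=np.cos(p[2]),np.sin(p[2]);L=np.array(L,float)
    return np.c_[p[0]+c*L[:,0]-s*L[:,1],p[1]+s*L[:,0]+c*L[:,1],L[:,2]]
def fit(obs,p0,hfree=False):
    # obs: list (cam, px, (lx,ly,lz)); lz + h
    def f(p):
        r=[]
        for n,q,l in obs:
            l=np.array(l,float)
            if hfree:l[2]+=p[3]
            r.append(proj(n,T(p,[l]))[0]-q)
        return np.ravel(r)
    s=least_squares(f,p0,loss='soft_l1');return s.x,np.round(f(s.x).reshape(-1,2),1)
E
cat > m.py <<'E'
from h import *
tc=lambda x,y:un((x,y),(175,140)); sc=lambda x,y:un((x,y),(190,165)); t2=lambda x,y:un((x,y),(75,135))
# wedge frame: y to thick end = world -y -> yaw ~pi ; x local = world -x
w=[('top',tc(389,317),(-21,-85,5)),('top',tc(403,382),(21,-85,5)),('top',tc(664,264),(-21,85,39)),('top',tc(676,330),(21,85,39)),
('side',sc(52,180),(21,85,39)),('side',sc(54,218),(-21,85,39)),('side',sc(57,256),(-21,85,0)),('side',sc(291,206),(21,-85,5)),('side',sc(293,240),(-21,-85,5))]
p,r=fit(w,[450,-150,3.2]);print('wedge',p,np.degrees(p[2]));print(r.tolist())
s=[('top',t2(115,137),(-115,-300,65)),('top',t2(178,520),(115,-300,65)),('top',t2(677,428),(115,0,65)),('top',t2(613,47),(-115,0,65)),
('side',sc(523,349),(-115,0,65)),('side',sc(519,420),(-115,0,0))]
q,r=fit(s,[450,50,3.2,21],True);print('slab',q,np.degrees(q[2]));print(r.tolist())
print('wedge in slab frame', Ro.from_euler('z',-q[2]).apply([p[0]-q[0],p[1]-q[1],0]))
# neck
print(bot.get_obs()['tool_pos'])
E
python3 m.py
```

```text
wedge [ 502.52692029 -200.40138368    3.31205961] 189.76703711405676
[[-0.2, 0.2], [-0.4, 0.4], [-0.4, -0.1], [-0.1, 0.2], [0.1, -0.2], [-0.6, -0.2], [-0.5, 0.5], [-0.5, 0.1], [-0.1, 0.9]]
slab [571.50980456  29.41592749   3.30290358  22.60131561] 189.24243513885898
[[-0.3, 0.0], [-0.5, 0.2], [0.5, 0.1], [-0.2, -0.1], [-0.0, -0.1], [-0.8, 0.4]]
wedge in slab frame [104.99879486 215.75423035   0.        ]
[183.67554194 491.46691708 226.12587808]
```

```bash
cat > d.py <<'E'
from h import *
# tool pose from a frame: yaw in deg of wedge/slab frame, lean th deg, grasp-point local -> tcp
def Rt(yawdeg,th): return (Ro.from_euler('z',yawdeg-90,degrees=True)*Ro.from_euler('x',180,degrees=True)*Ro.from_euler('y',th,degrees=True))
def delta(tp,Rg,o=None):
    o=o or bot.get_obs();R=Ro.from_euler('xyz',o['tcp_rot'])
    d=R.inv().apply(np.array(tp)-o['tool_pos']);rv=(R.inv()*Rg).as_rotvec(degrees=True);return d.round(1),rv.round(2)
W=np.array([502.53,-200.40,189.77]);S=np.array([571.51,29.42,189.24])
def tcp(F,yg,zt,th,x=0): # tcp at height zt with grasp point at local y yg
    g=T([F[0],F[1],np.radians(F[2])],[[x,yg-19*np.sin(np.radians(th)),zt]])[0];return g
if __name__=='__main__':
    g=tcp(W,66,12,42);print('grasp tcp',g)
    o=bot.get_obs();print(delta(g+[0,0,200],Rt(W[2],0),o))
    o2=dict(o);o2['tcp_rot']=Rt(W[2],0).as_euler('xyz');print(delta(g+[0,0,200],Rt(W[2],0),o2))
E
python3 d.py
```

```text
grasp tcp [ 511.57237676 -252.91369797   12.        ]
(array([-567.8, -582.4,   14.8]), array([-7.000e-02,  3.000e-02,  5.973e+01]))
(array([-789.2,  196.8,   14.1]), array([ 0.,  0., -0.]))
```

Call:
servo_tool([
  [[0,0,-0.035],[0,0,9.95]],
  [[0,0,-0.035],[0,0,9.95]],
  [[0,0,-0.035],[0,0,9.95]],
  [[0,0,-0.035],[0,0,9.95]],
  [[0,0,-0.035],[0,0,9.95]],
  [[0,0,-0.03],[0,0,9.95]],
  [[-0.03,0.007,0],[0,0,0]],
  [[-0.056,0.014,0],[0,0,0]],
  [[-0.056,0.014,0],[0,0,0]],
  [[-0.056,0.014,0],[0,0,0]],
  [[-0.056,0.014,0],[0,0,0]],
  [[-0.056,0.014,0],[0,0,0]],
  [[-0.056,0.014,0],[0,0,0]],
  [[-0.056,0.014,0],[0,0,0]],
  [[-0.056,0.014,0],[0,0,0]],
  [[-0.056,0.014,0],[0,0,0]],
  [[-0.056,0.014,0],[0,0,0]],
  [[-0.056,0.014,0],[0,0,0]],
  [[-0.056,0.014,0],[0,0,0]],
  [[-0.056,0.014,0],[0,0,0]],
], fingers=1)

```text
time: 2.6
tool_pos: [499.5, -224.8, 431.3]
tcp_rot: [-3.141, -0.001, 1.742]
contact_force: [0.9, -0.3, 0.0]
grip_width: 91.6
finger_force: 0.0
```

Call:
servo_tool([
  [[0,0,0],[0,8.4,0]],
  [[0,0,0],[0,8.4,0]],
  [[0,0,0],[0,8.4,0]],
  [[0,0,0],[0,8.4,0]],
  [[0,0,0],[0,8.4,0]],
  [[0,0,0],[0,0,0]],
])

```text
time: 3.35
tool_pos: [499.3, -224.9, 428.4]
tcp_rot: [-3.136, -0.738, 1.736]
contact_force: [0.8, -1.2, -0.5]
grip_width: 92.1
finger_force: 0.0
```

```bash
python3 - <<'E'
from d import *
o=bot.get_obs();print(o['time'],o['tool_pos'],o['joint_positions'].round(2),o['contact_force'])
g=tcp(W,66,12,42)
for h in(100,30,0):print(delta(g+[0,0,h],Rt(W[2],42),o))
E
```

```text
3.35 [ 499.27905239 -224.88069828  428.36808819] [-0.79  0.65  0.7   0.57  2.35 -0.67] [ 0.75558012 -1.21947051 -0.51279613]
(array([-234.7,    8.7,  214.1]), array([-0.09, -0.27, -0.24]))
(array([-281.8,    9. ,  265.9]), array([-0.09, -0.27, -0.24]))
(array([-302. ,    9.1,  288.1]), array([-0.09, -0.27, -0.24]))
```

Call:
servo_tool([
  [[-0.035,0.001,0.033],[0,0,-0.1]],
  [[-0.035,0.001,0.033],[0,0,-0.1]],
  [[-0.035,0.001,0.033],[0,0,0]],
  [[-0.035,0.001,0.033],[0,0,0]],
  [[-0.035,0.001,0.033],[0,0,0]],
  [[-0.035,0.001,0.033],[0,0,0]],
  [[-0.035,0.001,0.033],[0,0,0]],
  [[-0.035,0.002,0.033],[0,0,0]],
  [[0,0,0],[0,0,0]],
  [[0,0,0],[0,0,0]],
])

```text
time: 4.6
tool_pos: [515.0, -252.6, 50.5]
tcp_rot: [3.136, -0.73, 1.75]
contact_force: [0.2, -0.5, 0.2]
grip_width: 92.3
finger_force: 0.0
```

```bash
python3 - <<'E'
from d import *
o=bot.get_obs();print(o['time'],o['tool_pos'],o['joint_positions'].round(2),o['contact_force'])
g=tcp(W,66,12,42)
print(delta(g,Rt(W[2],42),o))
for n,u,v in(("top",235,150),("side",170,150)):
    im=bot.capture(n)[v:v+96,u:u+128,::-1]; cv2.imwrite(f"pics/{n}1.png",im)
a=np.hstack([cv2.resize(cv2.imread(f"pics/{n}1.png"),(400,300),interpolation=2) for n in("top","side")]);cv2.imwrite("pics/pre.png",a)
E
```

```text
4.6 [ 514.95591781 -252.57661438   50.4812593 ] [-0.8   0.95  1.15  0.39  1.67 -1.07] [ 0.20709674 -0.51748002  0.19052214]
(array([-25.4,  -3.6,  28.8]), array([0.  , 0.2 , 0.37]))
```

View pics/pre.png

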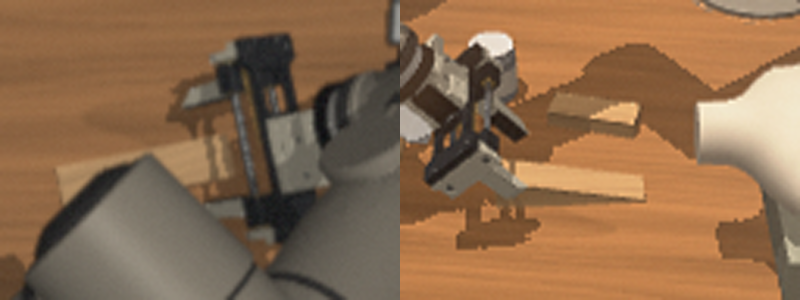

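The fingers straddle the wedge's thick end (top view about (210,150)), so I lower them and grip.

Call:
servo_tool([
  [[-0.008,-0.001,0.009],[0,0,0.2]],
  [[-0.008,-0.001,0.009],[0,0,0.1]],
  [[-0.006,-0.001,0.007],[0,0,0]],
  [[-0.003,0,0.003],[0,0,0]],
  [[0,0,0],[0,0,0]],
  [[0,0,0],[0,0,0]],
])

```text
time: 5.45
tool_pos: [511.3, -252.8, 10.9]
tcp_rot: [-3.14, -0.733, 1.74]
contact_force: [0.8, 0.2, -0.3]
grip_width: 92.0
finger_force: 0.0
```

Call:
servo_tool([
  [[0,0,0],[0,0,0]],
  [[0,0,0],[0,0,0]],
  [[0,0,0],[0,0,0]],
  [[0,0,0],[0,0,0]],
  [[0,0,0],[0,0,0]],
  [[0,0,0],[0,0,0]],
  [[0,0,0],[0,0,0]],
  [[0,0,0],[0,0,0]],
], fingers=0)

```text
time: 6.45
tool_pos: [511.1, -252.6, 10.6]
tcp_rot: [-3.14, -0.733, 1.739]
contact_force: [-0.6, -0.2, 0.1]
grip_width: 41.7
finger_force: 30.0
```

```bash
python3 - <<'E'
from d import *
o=bot.get_obs();print(o['time'],o['tool_pos'],o['contact_force'],o['grip_width'],o['finger_force'])
print('grasp err',delta(tcp(W,66,12,42),Rt(W[2],42),o))
# assume wedge lies along tool: x=0, grasp at 66 -> target wedge centre y0=200 then in slab frame
for y0 in(215,130,20):print(y0,delta(tcp(S,y0+66,o['tool_pos'][2],42),Rt(S[2],42),o))
E
```

```text
6.45 [ 511.07296772 -252.6096929    10.62418107] [-0.63646411 -0.1641081   0.12131851] 41.73623432440917 29.95281457901001
grasp err (array([ 0.6,  0.4, -1.3]), array([-0.03, -0.01, -0.08]))
215 (array([ -0.3, 104.9,  -0.4]), array([-0.38, -0.01,  0.31]))
130 (array([ 62.9, 105.7,  56.4]), array([-0.38, -0.01,  0.31]))
20 (array([144.6, 106.6, 130.1]), array([-0.38, -0.01,  0.31]))
```

Call:
servo_tool([
  [[0,0.005,0],[0,0,0]],
  [[0,0.01,0],[-0.1,0,0.1]],
  [[0,0.012,0],[-0.1,0,0.1]],
  [[0,0.012,0],[-0.1,0,0.1]],
  [[0,0.012,0],[-0.1,0,0]],
  [[0,0.012,0],[0,0,0]],
  [[0,0.012,0],[0,0,0]],
  [[0,0.012,0],[0,0,0]],
  [[0,0.01,0],[0,0,0]],
  [[0,0.008,0],[0,0,0]],
  [[0,0,0],[0,0,0]],
  [[0,0,0],[0,0,0]],
])

```text
time: 7.95
tool_pos: [615.1, -235.4, 10.7]
tcp_rot: [3.139, -0.733, 1.733]
contact_force: [1.5, 0.7, 1.8]
grip_width: 42.0
finger_force: 29.9
```

```bash
python3 - <<'E'
from d import *
o=bot.get_obs();print(o['time'],o['tool_pos'],o['contact_force'],o['grip_width'],o['finger_force'])
for y0 in(130,40):print(y0,delta(tcp(S,y0+66,10.5,42),Rt(S[2],42),o))
E
```

```text
7.95 [ 615.14095224 -235.41571956   10.70512548] [1.46878911 0.69115136 1.84459046] 42.01315037004073 29.94784712791443
130 (array([63.1, -0.6, 57.1]), array([0.09, 0.01, 0.04]))
40 (array([130. ,  -0.6, 117.3]), array([0.09, 0.01, 0.04]))
```

Call:
servo_tool([
  [[0.005,0,0.0045],[0,0,0]],
  [[0.009,-0.0001,0.0081],[0,0,0]],
  [[0.009,-0.0001,0.0081],[0,0,0]],
  [[0.009,-0.0001,0.0081],[0,0,0]],
  [[0.009,-0.0001,0.0081],[0,0,0]],
  [[0.009,-0.0001,0.0081],[0,0,0]],
  [[0.009,-0.0001,0.0081],[0,0,0]],
  [[0.009,0,0.0081],[0,0,0]],
  [[0.009,0,0.0081],[0,0,0]],
  [[0.009,0,0.0081],[0,0,0]],
  [[0.004,0,0.0036],[0,0,0]],
  [[0,0,0],[0,0,0]],
  [[0,0,0],[0,0,0]],
])

```text
time: 9.57
tool_pos: [594.6, -115.7, 10.7]
tcp_rot: [3.141, -0.734, 1.732]
contact_force: [0.7, 2.9, 1.8]
grip_width: 42.3
finger_force: 29.9
```

```bash
python3 - <<'E'
from d import *
o=bot.get_obs();print(o['time'],o['tool_pos'],o['contact_force'],o['grip_width'],o['finger_force'])
for y0 in(100,20):print(y0,delta(tcp(S,y0+66,10.5,42),Rt(S[2],42),o))
L=[]
for n,u,v in(("top",195,130),("side",190,150)):
    L.append(cv2.resize(bot.capture(n)[v:v+100,u:u+100,::-1],(400,400),interpolation=2))
cv2.imwrite("pics/mid.png",np.hstack(L))
E
```

```text
9.575 [ 594.58819867 -115.6890291    10.66268554] [0.65113599 2.91251792 1.78181552] 42.296717489059894 29.94846761226654
100 (array([-4.8,  0.5, -4.1]), array([ 0.01, -0.07,  0.01]))
20 (array([54.6,  0.5, 49.5]), array([ 0.01, -0.07,  0.01]))
```

View pics/mid.png

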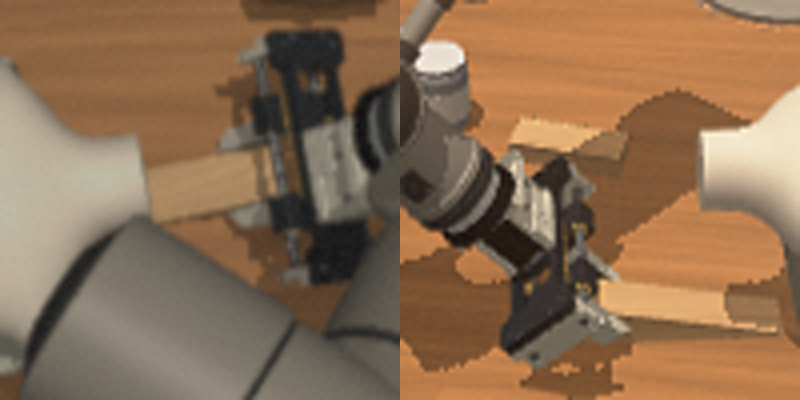

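Call:
servo_tool([
  [[0.004,0.0001,0.0036],[0,0,0]],
  [[0.006,0.0001,0.0054],[0,0,0]],
  [[0.006,0.0001,0.0054],[0,0,0]],
  [[0.006,0.0001,0.0054],[0,0,0]],
  [[0.006,0.0001,0.0054],[0,0,0]],
  [[0.006,0,0.0054],[0,0,0]],
  [[0.006,0,0.0054],[0,0,0]],
  [[0.004,0,0.0036],[0,0,0]],
  [[0.002,0,0.0018],[0,0,0]],
  [[0,0,0],[0,0,0]],
  [[0,0,0],[0,0,0]],
])

```text
time: 11.05
tool_pos: [585.1, -54.5, 10.6]
tcp_rot: [3.141, -0.734, 1.732]
contact_force: [-0.3, 1.3, 2.1]
grip_width: 41.8
finger_force: 29.9
```

```bash
python3 - <<'E'
from d import *
o=bot.get_obs();print(o['time'],o['tool_pos'],o['contact_force'],o['grip_width'],o['finger_force'],o['joint_positions'].round(2))
for y0 in(30,0):print(y0,delta(tcp(S,y0+66,10.5,42),Rt(S[2],42),o))
print(proj('side',T([S[0],S[1],np.radians(S[2])],[[-21,94-85,5],[-21,94-85,0]])),'seen 284.5,232')
L=[cv2.resize(bot.capture("side")[50:270,140:430,::-1],(790,600),interpolation=2)]
cv2.imwrite("pics/mid2.png",np.hstack(L))
E
```

```text
11.05 [585.10087296 -54.46755585  10.63454942] [-0.25779156  1.29940168  2.05932229] 41.770987008252966 29.94928479194641 [-0.52  0.93  1.33  0.56  1.42 -0.92]
30 (array([1.2, 0.1, 1.2]), array([ 0.  , -0.07,  0.01]))
0 (array([23.4,  0.1, 21.3]), array([ 0.  , -0.07,  0.01]))
[[285.60420213 232.75836588]
 [285.50598825 233.8209449 ]] seen 284.5,232
```

View pics/mid2.png

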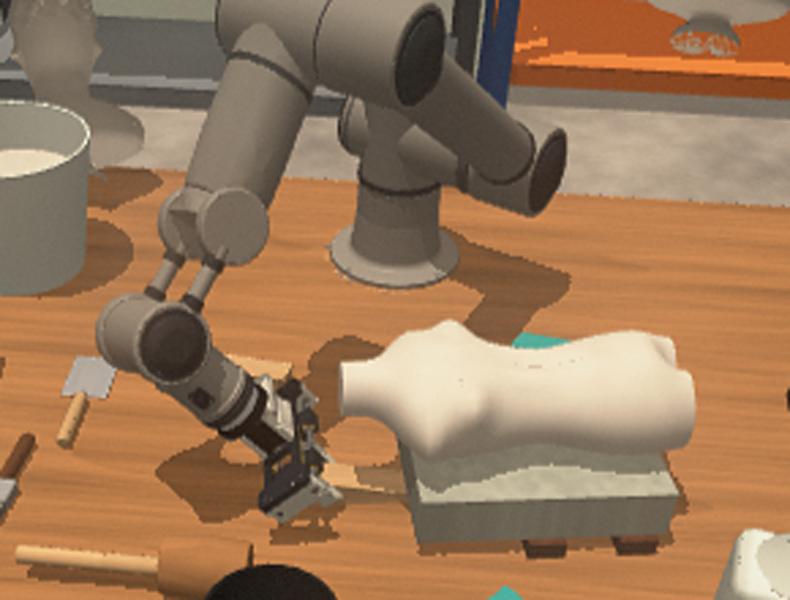

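Call:
servo_tool([
  [[0.0022,0,0.002],[0,0,0]],
  [[0.0022,0,0.002],[0,0,0]],
  [[0.0022,0,0.002],[0,0,0]],
  [[0.0022,0,0.002],[0,0,0]],
  [[0,0,0],[0,0,0]],
])

```text
time: 11.72
tool_pos: [583.3, -42.7, 10.7]
tcp_rot: [3.141, -0.734, 1.733]
contact_force: [0.9, 0.2, 2.4]
grip_width: 42.1
finger_force: 30.0
```

Call:
servo_tool([
  [[0.0015,0,0.00135],[0,0,0]],
  [[0.0015,0,0.00135],[0,0,0]],
  [[0,0,0],[0,0,0]],
])

```text
time: 12.1
tool_pos: [582.7, -39.0, 10.6]
tcp_rot: [3.141, -0.733, 1.733]
contact_force: [1.6, -0.1, 2.8]
grip_width: 41.7
finger_force: 30.0
```

Call:
servo_tool([
  [[0.0015,0,0.00135],[0,0,0]],
  [[0.0015,0,0.00135],[0,0,0]],
  [[0,0,0],[0,0,0]],
])

```text
time: 12.48
tool_pos: [582.0, -34.9, 10.6]
tcp_rot: [3.141, -0.733, 1.733]
contact_force: [0.9, -0.4, 2.8]
grip_width: 42.2
finger_force: 30.0
```

Call:
servo_tool([
  [[0.0015,0,0.00135],[0,0,0]],
  [[0.0015,0,0.00135],[0,0,0]],
  [[0,0,0],[0,0,0]],
])

```text
time: 12.85
tool_pos: [581.4, -30.9, 10.6]
tcp_rot: [3.141, -0.733, 1.733]
contact_force: [1.1, -1.7, 2.4]
grip_width: 42.2
finger_force: 30.0
```

Call:
servo_tool([
  [[0.001,0,0.0009],[0,0,0]],
  [[0.001,0,0.0009],[0,0,0]],
  [[0,0,0],[0,0,0]],
])

```text
time: 13.22
tool_pos: [581.0, -28.4, 10.6]
tcp_rot: [3.141, -0.733, 1.733]
contact_force: [1.3, -1.9, 3.1]
grip_width: 41.9
finger_force: 30.0
```

Call:
servo_tool([
  [[0.001,0,0.0009],[0,0,0]],
  [[0.001,0,0.0009],[0,0,0]],
  [[0,0,0],[0,0,0]],
])

```text
time: 13.6
tool_pos: [580.5, -25.7, 10.6]
tcp_rot: [3.141, -0.733, 1.733]
contact_force: [1.2, -2.3, 2.4]
grip_width: 41.7
finger_force: 30.0
```

Call:
servo_tool([
  [[0.001,0,0.0009],[0,0,0]],
  [[0.0005,0,0.00045],[0,0,0]],
  [[0,0,0],[0,0,0]],
])

```text
time: 13.98
tool_pos: [580.2, -23.8, 10.6]
tcp_rot: [3.141, -0.733, 1.733]
contact_force: [0.6, -2.2, 3.2]
grip_width: 41.7
finger_force: 30.0
```

Call:
servo_tool([
  [[0.001,0,0.0009],[0,0,0]],
  [[0.0005,0,0.00045],[0,0,0]],
  [[0,0,0],[0,0,0]],
])

```text
time: 14.35
tool_pos: [579.9, -21.8, 10.6]
tcp_rot: [3.141, -0.733, 1.733]
contact_force: [1.4, -3.0, 3.2]
grip_width: 41.9
finger_force: 30.0
```

Call:
servo_tool([
  [[0.0008,0,0.0007],[0,0,0]],
  [[0.0004,0,0.00035],[0,0,0]],
  [[0,0,0],[0,0,0]],
])

```text
time: 14.72
tool_pos: [579.6, -20.3, 10.6]
tcp_rot: [3.141, -0.733, 1.733]
contact_force: [0.8, -2.5, 3.0]
grip_width: 41.7
finger_force: 30.0
```

Call:
servo_tool([
  [[0.0008,0,0.0007],[0,0,0]],
  [[0.0004,0,0.00035],[0,0,0]],
  [[0,0,0],[0,0,0]],
])

```text
time: 15.1
tool_pos: [579.3, -18.7, 10.6]
tcp_rot: [3.141, -0.733, 1.732]
contact_force: [0.7, -3.1, 4.5]
grip_width: 41.7
finger_force: 30.0
```

Call:
servo_tool([
  [[0.0008,0,0.0007],[0,0,0]],
  [[0.0004,0,0.00035],[0,0,0]],
  [[0,0,0],[0,0,0]],
])

```text
time: 15.48
tool_pos: [579.1, -17.1, 10.7]
tcp_rot: [3.141, -0.733, 1.732]
contact_force: [0.2, -2.2, 3.3]
grip_width: 41.9
finger_force: 30.0
```

Call:
servo_tool([
  [[0.0008,0,0.0007],[0,0,0]],
  [[0.0004,0,0.00035],[0,0,0]],
  [[0,0,0],[0,0,0]],
])

```text
time: 15.85
tool_pos: [578.8, -15.5, 10.7]
tcp_rot: [3.141, -0.733, 1.732]
contact_force: [0.4, -1.7, 2.4]
grip_width: 41.8
finger_force: 30.0
```

Call:
servo_tool([
  [[0.0008,0,0.0007],[0,0,0]],
  [[0.0004,0,0.00035],[0,0,0]],
  [[0,0,0],[0,0,0]],
])

```text
time: 16.23
tool_pos: [578.6, -13.9, 10.7]
tcp_rot: [3.141, -0.733, 1.732]
contact_force: [-0.1, -0.9, 2.0]
grip_width: 41.9
finger_force: 30.0
```

Call:
servo_tool([
  [[0.0008,0,0.0007],[0,0,0]],
  [[0.0004,0,0.00035],[0,0,0]],
  [[0,0,0],[0,0,0]],
])

```text
time: 16.6
tool_pos: [578.4, -12.9, 10.6]
tcp_rot: [3.141, -0.732, 1.732]
contact_force: [0.0, -5.6, 1.0]
grip_width: 41.8
finger_force: 30.0
```

Contact: the advance dropped to 1.0 of 1.6 mm and the force is rising. I take smaller steps from here.

Call:
servo_tool([
  [[0.0004,0,0.00035],[0,0,0]],
  [[0,0,0],[0,0,0]],
])

```text
time: 16.85
tool_pos: [578.4, -12.7, 10.7]
tcp_rot: [3.14, -0.732, 1.732]
contact_force: [0.2, -6.9, 0.4]
grip_width: 42.2
finger_force: 30.0
```

Call:
servo_tool([
  [[0.0004,0,0.00035],[0,0,0]],
  [[0,0,0],[0,0,0]],
])

```text
time: 17.1
tool_pos: [578.5, -12.6, 10.6]
tcp_rot: [3.14, -0.731, 1.732]
contact_force: [-0.1, -8.2, 1.8]
grip_width: 41.9
finger_force: 30.0
```

Call:
servo_tool([
  [[0.0007,0,0.0006],[0,0,0]],
  [[0.0004,0,0.00035],[0,0,0]],
  [[0,0,0],[0,0,0]],
])

```text
time: 17.48
tool_pos: [578.5, -12.4, 10.6]
tcp_rot: [3.139, -0.729, 1.732]
contact_force: [-0.3, -12.7, 3.3]
grip_width: 41.6
finger_force: 30.0
```

Call:
servo_tool([
  [[0.0006,0,0.0005],[0,0,0]],
  [[0,0,0],[0,0,0]],
  [[0,0,0],[0,0,0]],
])

```text
time: 17.85
tool_pos: [578.5, -12.3, 10.6]
tcp_rot: [3.139, -0.728, 1.732]
contact_force: [-0.9, -15.7, 2.8]
grip_width: 41.6
finger_force: 30.0
```

About 16 N along the bench, so it is tight. I release and back off along the tool axis.

Call:
servo_tool([
  [[0,0,0],[0,0,0]],
  [[0,0,0],[0,0,0]],
  [[0,0,0],[0,0,0]],
  [[0,0,0],[0,0,0]],
  [[0,0,0],[0,0,0]],
  [[0,0,0],[0,0,0]],
], fingers=1)

```text
time: 18.6
tool_pos: [577.8, -9.2, 10.8]
tcp_rot: [3.141, -0.733, 1.733]
contact_force: [-0.7, 0.5, -0.4]
grip_width: 91.2
finger_force: 0.0
```

Call:
servo_tool([
  [[0,0,-0.005],[0,0,0]],
  [[0,0,-0.01],[0,0,0]],
  [[0,0,-0.015],[0,0,0]],
  [[0,0,-0.02],[0,0,0]],
  [[0,0,-0.025],[0,0,0]],
  [[0,0,-0.03],[0,0,0]],
  [[0,0,-0.03],[0,0,0]],
  [[0,0,-0.03],[0,0,0]],
  [[0,0,-0.03],[0,0,0]],
  [[0,0,-0.02],[0,0,0]],
  [[0,0,-0.01],[0,0,0]],
  [[0,0,0],[0,0,0]],
])

```text
time: 20.1
tool_pos: [602.0, -158.5, 178.4]
tcp_rot: [3.14, -0.732, 1.732]
contact_force: [0.2, -0.1, -0.1]
grip_width: 92.0
finger_force: 0.0
```

```bash
python3 - <<'E'
from d import *
o=bot.get_obs();print(o['time'],o['tool_pos'],o['contact_force'])
L=[cv2.resize(bot.capture(n)[v:v+150,u:u+100,::-1],(400,600),interpolation=2) for n,u,v in(("top",180,125),("side",215,130))]
cv2.imwrite("pics/end.png",np.hstack(L))
for y0 in(-10,):print(proj('side',T([S[0],S[1],np.radians(S[2])],[[-21,y0+85,39],[-21,y0+85,0],[21,y0+85,39]])), proj('top',T([S[0],S[1],np.radians(S[2])],[[-21,y0+85,39],[21,y0+85,39]])))
E
```

```text
20.1 [ 601.95594388 -158.50031978  178.43550856] [ 0.22362767 -0.13294412 -0.0614351 ]
[[266.68185396 226.05739552]
 [266.24079056 234.48288012]
 [265.52788435 217.7048145 ]] [[228.2038927  172.11302917]
 [230.63484248 185.55973345]]
```

View pics/end.png

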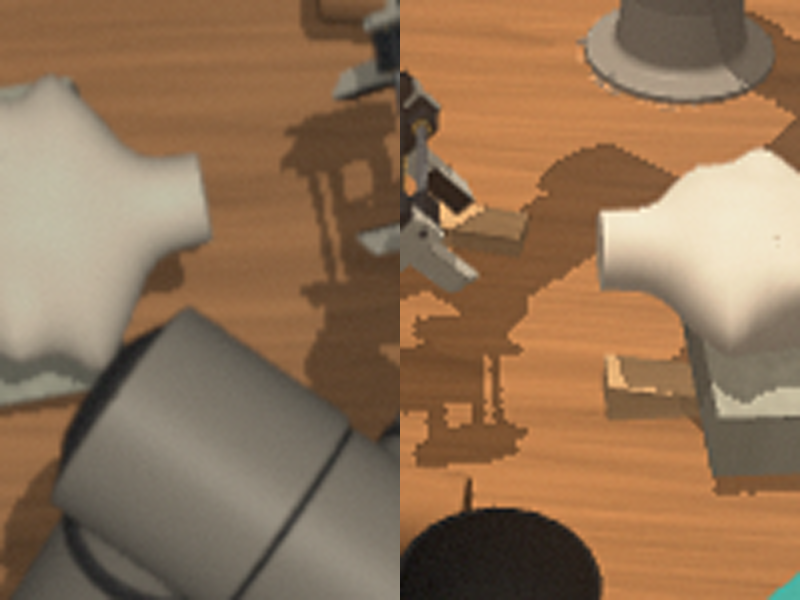

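The wedge sits under the middle of the slab's neck end. Its thick-end corner in the side view is at pixel (266.7,226), against a predicted (266.7,226.1). It is flat on the bench and the hand is clear.

```bash
python3 -c "
from plant import bot
print(bot.close_job())"
```

```text
the job is handed in; nothing more can be done
None
```

The beech wedge is under the middle of the slab's neck end, thin end about 95 mm in, pushed tight at about 16 N and let go; the hand backed clear and the job was handed in at about 20 s (no verdict was returned).

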